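# Pin the bench length stop

### The arm

A 6-joint arm with a two-finger parallel gripper is mounted at the origin on the work surface. World frame = base frame: x ahead of the robot, y to its left, z up, the work surface at z = 0. Lengths are in mm, angles in degrees, forces in N, time in s.
With the tool pointing down it reaches from about 350 to 850 mm from the base axis. Payload 8.1 kg.
Tool frame: the origin (TCP) lies midway between the tips of the shut fingers; the grasp point (between the pads) lies 19 mm behind it; x points along the fingers, y is the direction in which the jaws open and shut, and the axes are right-handed (so a half turn about x gives the same grasp; the last joint's range is limited). The gripper opens to 85 mm and grips with 20 to 120 N. Pads are 22 mm wide; open, the fingers measure 114 mm over their backs; the gripper's body (76 mm by 85 mm) begins 54 mm behind the grasp point. The pads swing forward as they close: fully open they stand 13 mm farther back than shut.
Start: joints at [-70.268, 7.471, 85.268, -0, 87.261, -4.893], TCP at [250.033, -545.425, 192.292] pointing down, gripper open.
Joint ranges: [-169.43, 169.43], [-51.17, 129.36], [1.28, 143.12], [-76.62, 256.62], [0, 156.53], [-152.29, 152.29]. Speed limits (degrees/s): [136.94, 136.94, 159.86, 180, 180, 180].

### API

Orientations are given as [roll, pitch, yaw] about the fixed x, y, z axes, in that order (R = Rz(yaw) Ry(pitch) Rx(roll)).
In Python, from bench import r gives the robot as it stands.
- The arm moves only by the tool move_arm, never from a script. Its argument "deltas" is a list of rows, each a list of 2 entries, a list of its own where there are three numbers: the shift along the tool's x, y, z in mm, then the turn about the tool's x in degrees. A call has 1 to 12 rows; each row is the pose to reach, as a shift and turn from the pose measured when the call began, along the tool's axes at that moment; what a row does not reach only later rows make up. A row lasts 1/8 s, in which the tool goes at most 62.5 mm and 10.7 degrees, less where a joint would pass 70% of its speed; a pose out of reach is approached as far as the arm can. A call with a gripper value outside its range is refused whole. "jaw" is the opening, from -1 (shut) to 1 (fully open), set as the call begins (left out, the last holds). The fingers move at their own pace and stop on an object; "squeeze" is the grip in N (left out, the last holds). Time passes only in rows, so rows that repeat a pose let the fingers close. It gives the time, the measured TCP pose, the force and the opening at its end, in the units of the state.
- r.sense(): the state, without advancing time (a new reading comes with each control period).
- r.snapshot(name): name is "scene" or "top"; returns (picture, depth): 420x560x3 uint8, red, green, blue; 420x560 float32, mm along the optical axis (not along the pixel's ray), 0 where there is no reading.
- r.get_calibration(name): a dict with "fovy" (degrees; the focal length in pixels is half the picture's height over the tangent of half this angle, whatever the lens; pixels are square), "cx", "cy" (the principal point, pixels), "position" and "attitude" of the camera in the world. Camera axes: x right, y down, z forward; pixel columns grow to the right and rows downward; lengths in mm; the calibration is good to about 2 mm. A picture is of the moment at which its call begins. get_calibration takes no time and is no camera call.
- r.hand_in(): hands the job in, once; it reports no verdict.
The state is a dict: "time": time; "joint_pos": joint angles; "qd": joint speeds; "joint_efforts": joint torques, N m; "tool_pos": TCP position; "tcp_rot": TCP orientation; "ft_force": force on the tool from outside, world axes, zero at the start; "wrist_torque": the same for the moment, N m; "finger_gap": finger opening in mm.
Only numpy, scipy, OpenCV 4.12 (cv2) and the standard library are available. Lean on these libraries where they do the work, as an engineer would, in place of code of your own. Each camera call takes 0.05 s, during which the arm holds its last target. There are 200 camera calls.

### The job

Lock the sliding length stop on the bench with the ball-lock pin from the wooden rack: keep the pin's thumb button squeezed in while you put the pin down through the hole in the sliding bar, slide the bar with it until the pin finds the hidden hole in the plate underneath, push it gently home until its collar sits on the bar, and only then let go so that the button springs out and the balls lock. Never force the pin; leave the plain drift in its rack hole and the glue bottle where it is.

Things in the scene. Friction and masses are not known exactly. Their poses are not given: they have to be found in the camera images.
- pin_head (a point): centre of the ball-lock pin's upright black grip (22 mm in x, 22 mm in y, 45 mm tall, half of it above this point); the pin stands in one of the rack's holes. z: up the pin, tip down; +y: towards the thumb button. The fixed back face is 13 mm away on the -y side. Mass about 0.17 kg; a grip of 25 N closing along y holds it and keeps the button in
- button (a joint): travel of the pin's thumb button, m: 0 out, 0.004 fully in; spring 3.6 to 7.2 N. It is an aluminium pad 16 mm wide, 30 mm tall, centred at the grip centre's height on the +y face; its face is 17 mm from the grip centre when out, 13 mm when in, so fingers closing along y measure 30 mm over button and back when out, 26 mm when in
- pin_collar (a point): point on the pin's axis at the underside of its round collar (30 mm across, 5 mm thick), 27.5 mm below the grip centre; same axes. Below it: the steel shank, 14 mm across, 50 mm long, its last 5 mm tapering to 8 mm
- pin_tip (a point): lower end of the pin's shank, 77.5 mm below the grip centre; same axes. Two locking balls, 18 to 26 mm above the tip, stand 3.5 mm out of the shank on its +y and -y sides (21 mm over both, too wide for the 16 mm holes) while the button is out, and lie inside the shank while it is fully in
- rack: fixed wooden block 170 mm (x) by 70 mm (y) by 60 mm tall, origin at the centre of its underside; two upright 24 mm holes through it at x = -50 mm and +50 mm hold the ball-lock pin and the drift in either order; their collars rest on its top
- drift_mid (a point): point on the axis of the plain drift at the underside of its collar: a steel peg 97 mm long like the pin but with a turned round head 32 mm wide and no button; it stands in the rack's other hole and stays there
- track: fixed track of the length stop, origin at the centre of its underside on the bench: two rails 300 mm long (y), 90 mm wide over all (x), tops 80 mm high, on feet. A 12 mm lock plate lies under the bar, top 70 mm high, open below. Its one 16 mm hole is on the track's centre line, hidden by the bar, anywhere from y = -12 to +12 mm in track axes: find it by feel
- bar_hole (a point): centre of the sliding bar's round 16 mm hole at the bar's top face, 80 mm above the bench; axes as the track's. The bar is 10 mm thick, 53 mm wide, flush with the rails, with a wooden stop block 35 mm tall on its +y end, 150 mm from this hole. A pin through the bar but not in the plate's hole stands on the plate with its collar 40 mm above the bar
- bar (a joint): how far the bar has slid along the track's +y, m, 0 to 0.07; starts at 0 to 0.02; about 2.5 N of friction, stays where it is left. The bar's hole is at y = -0.04 + this value in track axes, so it meets the plate's hole somewhere between 0.028 and 0.052. With the pin home its collar rests on the bar and the balls come out 2 mm below the plate
- glue: white glue bottle 56 mm across, 150 mm tall, origin at the centre of its underside; a bystander
Mind the look-alikes: they are no part of the job. What is shaped like the part that bears pin_head but red is not meant.

How it is judged:
By the outcome, as a careful person would: the job done as asked, in the order asked, and still so for the second after the job is handed in, with the robot touching nothing.
It also fails if it takes over 72 s, if anything falls off the work surface, if the arm or the gripper's body presses on something with over 40 N, if the wrist force passes 120 N, or if a joint passes its speed limit or range.

## Working session

There is one attempt and no reset: what is moved stays moved. The work goes in short steps, Python scripts to look and compute and a tool call to move; the robot and the scene stay as the last step left them, time stands still between calls to the robot, and variables do not carry over. Pictures are saved under pics/ and viewed, about 8 in all and at most 12, crops included, and the job is handed in when it is done.

Besides the shell and the picture viewer there is one more tool, called as name(argument=value, ...) on one line, values as JSON. move_arm: Moves the arm, as the interface text tells. Its arguments: {"type":"object","properties":{"deltas":{"type":"array","items":{"type":"array"}},"jaw":{"type":"number"},"squeeze":{"type":"number"}},"required":["deltas"]}

```bash
mkdir -p pics; python3 - <<'E'
from bench import r
import cv2,numpy as np
s=r.sense();print(s)
for n in("scene","top"):
    p,d=r.snapshot(n);np.savez(f"{n}0.npz",p=p,d=d);cv2.imwrite(f"pics/{n}0.png",p[:,:,::-1]);print(n,r.get_calibration(n))
E
```

```text
{'time': 0.0, 'joint_pos': array([-7.02671233e+01,  7.51662096e+00,  8.53290294e+01, -1.40622177e-03,
        8.72633465e+01, -4.89195019e+00]), 'qd': array([ 0.00338561, -0.0020426 , -0.07309098,  0.05951734, -0.01547204,
        0.00152817]), 'joint_efforts': array([-6.99792654e-04, -5.69409692e+01, -5.00549376e+01, -3.43606380e-04,
        1.50667765e-02, -5.98521365e-05]), 'tool_pos': array([ 249.81137501, -544.8231374 ,  191.23114795]), 'tcp_rot': array([-94.15370152,  89.89099405, 110.47119384]), 'ft_force': array([ 0.22436337, -0.13298622,  0.58486229]), 'wrist_torque': array([-0.0394799 ,  0.02817559, -0.01444427]), 'finger_gap': 85.4473210961159}
scene {'fovy': 55.37028014801591, 'cx': 278.91926207525614, 'cy': 212.5275207737565, 'position': array([1206.09395008, -356.34940723,  687.84727788]), 'attitude': array([-132.77035833,   -1.2043161 ,   69.68451546])}
top {'fovy': 49.94904750993714, 'cx': 278.7670876935421, 'cy': 206.16342544086953, 'position': array([ 426.26174277, -121.63619472,  880.45013171]), 'attitude': array([-1.67453850e+02,  4.00425590e-02, -8.17532384e+01])}
```

View pics/scene0.png

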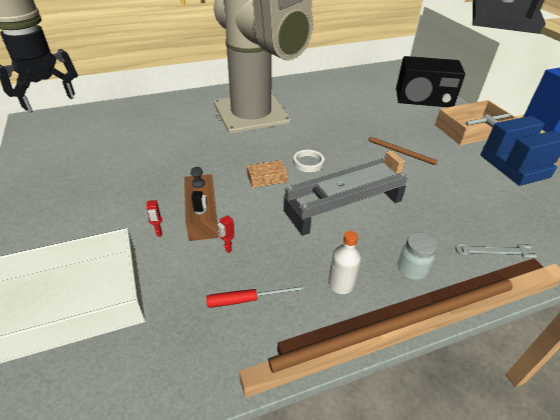

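View pics/top0.png

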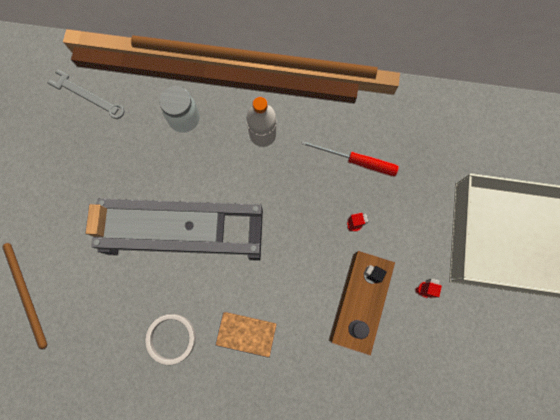

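The scene and top views agree. The rack's black grip is at about (376,273) in the top view, with its light button to the left, and the drift is at (360,329). The bar hole is at (189,226) and the stop block at the left end. Next I'll measure.

```bash
cat > h.py <<'E'
import numpy as np,cv2
from scipy.spatial.transform import Rotation as R
from bench import r
def cam(n):
    c=r.get_calibration(n);return c,R.from_euler('xyz',c['attitude'],degrees=True).as_matrix(),210/np.tan(np.radians(c['fovy']/2))
def plane(n,u,v,z):
    c,M,f=cam(n);d=M@np.array([(u-c['cx'])/f,(v-c['cy'])/f,1]);p=c['position'];return p+d*(z-p[2])/d[2]
def pts(n,d):
    c,M,f=cam(n);v,u=np.mgrid[:420,:560];q=np.stack([(u-c['cx'])/f*d,(v-c['cy'])/f*d,d],-1);return q@M.T+c['position']
def proj(n,p):
    c,M,f=cam(n);q=M.T@(np.array(p)-c['position']);return q[:2]/q[2]*f+[c['cx'],c['cy']]
E
python3 - <<'E'
from h import *
z=np.load('top0.npz');p,d=z['p'],z['d'];P=pts('top',d)
for (u,v) in [(376,273),(370,267),(360,329),(189,226),(95,219),(150,225),(359,221),(430,289),(262,110),(345,300)]: print((u,v),p[v,u],P[v,u].round(1))
# pin top face: points above z 105
def rect(m,lab):
    c=max(cv2.findContours(m.astype(np.uint8),0,2)[0],key=cv2.contourArea)
    q=np.array([P[y,x] for x,y in c[:,0]]);zz=np.median(P[m][:,2])
    q=np.array([plane('top',x,y,zz)[:2] for x,y in c[:,0]],np.float32)
    print(lab,m.sum(),zz,cv2.minAreaRect(q)); 
V,U=np.mgrid[:420,:560];Z=P[:,:,2]
rp=(U>330)&(U<400)&(V>245)&(V<355)
rect(rp&(Z>95)&(V<295),'pin');rect(rp&(Z>90)&(V>305),'drift');rect(rp&(Z>50)&(Z<64),'rack')
t=(U>80)&(U<270)&(V>190)&(V<262)
rect(t&(Z>74)&(Z<86),'track');rect(t&(Z>95),'block')
hsv=cv2.cvtColor(p,cv2.COLOR_RGB2HSV)
h=(U>178)&(U<200)&(V>217)&(V<235)&(p.sum(2)<200);print('hole',h.sum(),U[h].mean(),V[h].mean(),plane('top',U[h].mean(),V[h].mean(),80))
a=cv2.resize(p[240:300,330:400],None,fx=8,fy=8,interpolation=2)
s=np.load('scene0.npz')['p'];b=cv2.resize(s[155:255,140:245],None,fx=4.8,fy=4.8,interpolation=2)
b=b[:480,:];cv2.imwrite('pics/crop.png',cv2.resize(np.hstack([a,b])[:,:,::-1],(790,360)))
E
```

```text
(376, 273) [38 40 41] [ 504.5 -276.   111. ]
(370, 267) [186 181 173] [ 514.3 -266.9  100.7]
(360, 329) [74 68 75] [ 409.4 -260.   104.1]
(189, 226) [70 67 66] [544.6  61.6  69.5]
(95, 219) [207 152  97] [527.2 215.9 111.8]
(150, 225) [150 151 147] [534.5 128.5  82.1]
(359, 221) [189  22  10] [ 591.7 -239.7  100.8]
(430, 289) [195  26   9] [ 492.  -372.1   99.3]
(262, 110) [91 45 13] [752.9 -44.2 149.6]
(345, 300) [146  97  49] [ 454.3 -236.1   60.7]
pin 252 108.91521083624122 ((504.50067138671875, -274.71588134765625), (31.19093894958496, 23.707014083862305), 69.19386291503906)
drift 260 104.32564903600928 ((407.8803405761719, -260.1328430175781), (28.900041580200195, 26.596851348876953), 5.7853546142578125)
rack 3271 59.82383933652784 ((456.1731872558594, -268.6529846191406), (71.46430969238281, 169.91311645507812), 80.46150970458984)
track 6563 79.83337952419129 ((540.2909545898438, 81.87867736816406), (90.56851196289062, 299.12640380859375), 6.083466053009033)
block 533 114.26602513049409 ((524.6796264648438, 214.43600463867188), (54.418418884277344, 29.226680755615234), 6.5155863761901855)
hole 3 187.66666666666666 222.66666666666666 [548.72889614  62.7726076   80.        ]
```

View pics/crop.png

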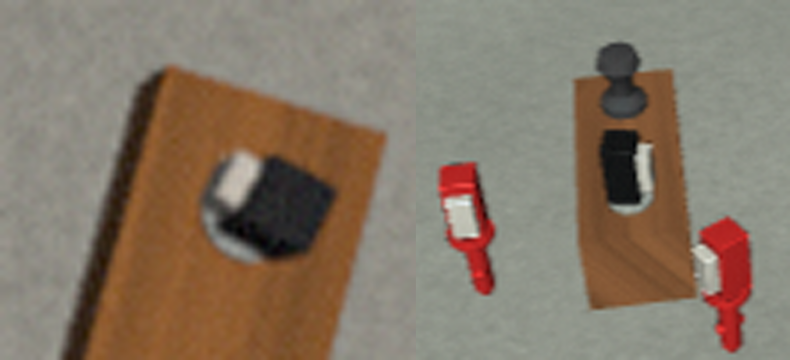

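The crop shows the black pin grip with its pale button facing up-left in the top view, so its +y points at about 69° in the world. The red copies stand on either side of the rack. Next I'll refine the bar hole and work out the moves.

```bash
cat >> h.py <<'E'
def tool():
    s=r.sense();return s,R.from_euler('xyz',s['tcp_rot'],degrees=True).as_matrix()
def go(t,ang):
    "tool-frame shift to world point t, turn about tool x to bring jaw axis to world angle ang (mod 180)"
    s,M=tool();a=np.degrees(np.arctan2(M[1,1],M[0,1]));da=(a-ang+90)%180-90
    print('t',round(s['time'],2),'tcp',s['tool_pos'].round(1),'down',M[:,0].round(3),'jaw',a.round(1),'shift',(M.T@(np.array(t)-s['tool_pos'])).round(1),'turn',round(da,1),'F',s['ft_force'].round(1),'gap',s['finger_gap'].round(1),'q6',s['joint_pos'][5].round(1))
E
python3 - <<'E'
from h import *
z=np.load('top0.npz');p,d=z['p'],z['d'];P=pts('top',d)
V,U=np.mgrid[:420,:560]
g=p.sum(2).astype(float);w=np.s_[214:239,176:203]
m=np.clip(np.median(g[w])-g[w]-60,0,None)
print(m[::2,::2].astype(int))
u,v=(U[w]*m).sum()/m.sum(),(V[w]*m).sum()/m.sum();h=plane('top',u,v,80);print(u,v,h)
c=np.array([540.3,81.9]);a=np.radians(6.08);e=h[:2]-c
print('track xy',e@[np.cos(a),np.sin(a)],e@[-np.sin(a),np.cos(a)])
go([505,-275.5,130],69.2)
E
```

```text
[[  0   0   0   0   0   0   0   0   0   0   0   0   0   0]
 [  0   0   0   0   0   0   0   0   0   0   0   0   0   0]
 [  0   0   0   0   0   0   0   0   0   0   0   0   0   0]
 [  0   0   0   0   0   0   0   0   0   0   0   0   0   0]
 [  0   0   0   0   0  90 177 166  49   0   0   0   0   0]
 [  0   0   0   0   0 176 154 157 135   0   0   0   0   0]
 [  0   0   0   0   0 166 153 147 170   0   0   0   0   0]
 [  0   0   0   0   0 123 174 166  62   0   0   0   0   0]
 [  0   0   0   0   0   0  15   0   0   0   0   0   0   0]
 [  0   0   0   0   0   0   0   0   0   0   0   0   0   0]
 [  0   0   0   0   0   0   0   0   0   0   0   0   0   0]
 [  0   0   0   0   0   0   0   0   0   0   0   0   0   0]
 [  0   0   0   0   0   0   0   0   0   0   0   0   0   0]]
188.7019718309859 225.12191549295775 [544.57470744  60.08551136  80.        ]
track xy 1.9401374498852937 -22.144545719315584Traceback (most recent call last):
  File "<stdin>", line 10, in <module>
  File "h.py", line 17, in go
    print('t',round(s['time'],2),'tcp',s['tool_pos'].round(1),'down',M[:,0].round(3),'jaw',a.round(1),'shift',(M.T@(np.array(t)-s['tool_pos'])).round(1),'turn',round(da,1),'F',s['ft_force'].round(1),'gap',s['finger_gap'].round(1),'q6',s['joint_pos'][5].round(1))
                                                                                                                                                                                                             ^^^^^^^^^^^^^^^^^^^^^
AttributeError: 'float' object has no attribute 'round'
```

```bash
sed -i "s/s\['finger_gap'\].round(1)/round(float(s['finger_gap']),1)/" h.py; python3 -c "
from h import *
go([505,-276,150],69.2)"
```

```text
t 0.1 tcp [ 249.8 -544.9  191.3] down [-0.001  0.002 -1.   ] jaw -65.4 shift [  41.6 -138.1 -344. ] turn 45.4 F [0.2 0.5 0.4] gap 85.3 q6 -4.9
```

move_arm(deltas=[[[5, -17, -43], 6], [[10, -35, -86], 12], [[15, -52, -129], 18], [[20, -69, -172], 23], [[26, -86, -215], 28], [[31, -104, -258], 34], [[36, -121, -301], 40], [[41, -138, -344], 45], [[41, -138, -344], 45], [[41, -138, -344], 45], [[41, -138, -344], 45]], jaw=0.4, squeeze=30)

```text
time: 1.48
tool_pos: [504.4, -276.9, 150.6]
tcp_rot: [-40.9, 89.9, 118.7]
ft_force: [1.0, 0.0, 0.5]
finger_gap: 59.5
```

```bash
python3 - <<'E'
from h import *
go([505,-276,74],69.2)
a=r.snapshot('top')[0];s=r.snapshot('scene')[0]
cv2.imwrite('pics/ap.png',cv2.resize(np.hstack([a[220:340,320:440],s[140:260,130:250]])[:,:,::-1],(800,400),interpolation=2))
E
```

```text
t 1.48 tcp [ 504.4 -276.9  150.6] down [-0.001  0.001 -1.   ] jaw -110.4 shift [76.6 -1.  -0.4] turn 0.4 F [1.  0.  0.5] gap 59.5 q6 76.5
```

View pics/ap.png

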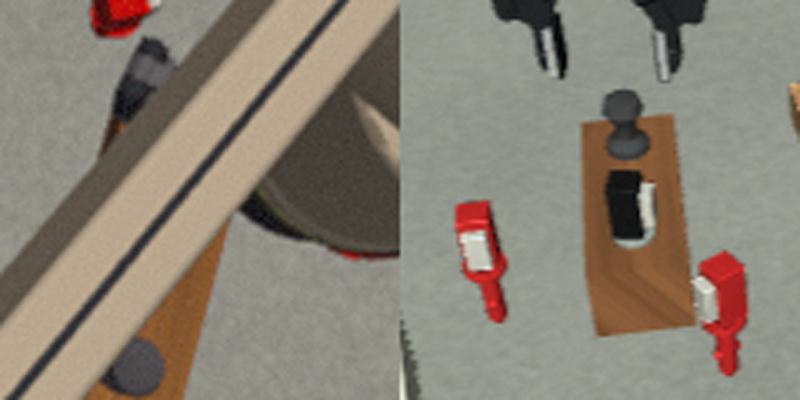

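The fingers straddle the pin and clear the red copies. Going down.

move_arm(deltas=[[[25, -1, 0], 0], [[45, -1, 0], 0], [[60, -1, 0], 0], [[70, -1, 0], 0], [[76, -1, 0], 0], [[76, -1, 0], 0], [[76, -1, 0], 0]])

```text
time: 2.45
tool_pos: [505.2, -276.2, 75.5]
tcp_rot: [-102.0, 90.0, 57.6]
ft_force: [-0.2, -0.6, 1.0]
finger_gap: 59.7
```

```bash
python3 - <<'E'
from h import *
go([505,-276,74],69.2)
s=r.snapshot('scene')[0]
cv2.imwrite('pics/dn.png',cv2.resize(s[130:250,120:280][:,:,::-1],(800,600),interpolation=2))
E
```

```text
t 2.45 tcp [ 505.2 -276.2   75.5] down [ 0.     0.001 -1.   ] jaw -110.4 shift [ 1.5 -0.1  0.3] turn 0.4 F [-0.2 -0.6  1. ] gap 59.7 q6 76.6
```

View pics/dn.png

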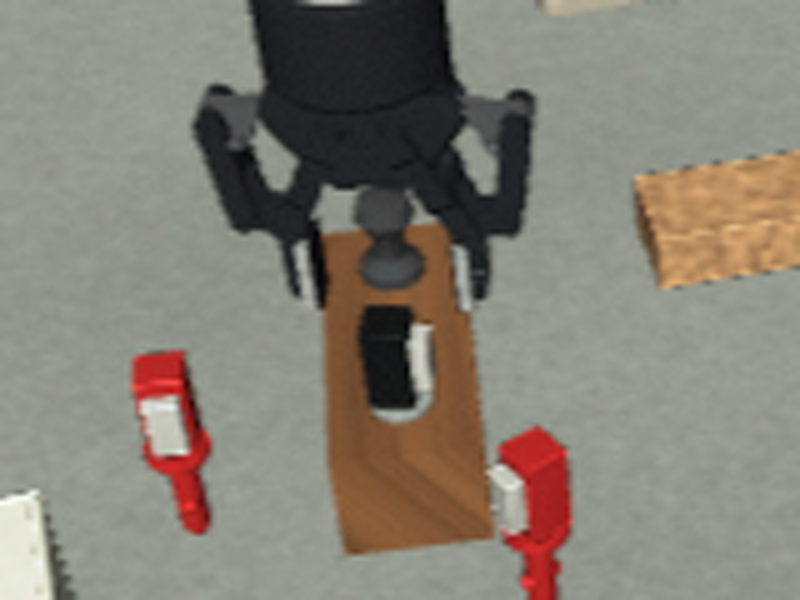

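```bash
python3 - <<'E'
from h import *
p,d=r.snapshot('scene');P=pts('scene',d)
for q in [(505,-276,110),(408,-260,110),(505,-276,75),(545,60,80)]: print(q,proj('scene',q).round(1))
for u,v in [(197,194),(197,172),(181,188),(213,186),(197,150)]: print((u,v),p[v,u],P[v,u].round(1))
E
```

```text
(505, -276, 110) [198.2 192.8]
(408, -260, 110) [196.3 166.9]
(505, -276, 75) [199.9 204.6]
(545, 60, 80) [339.6 183.6]
(197, 194) [22 23 24] [ 507.5 -279.2  109.5]
(197, 172) [70 71 71] [ 420.7 -261.7  104.3]
(181, 188) [174 177 172] [ 502.6 -310.7  131.2]
(213, 186) [141 144 140] [ 527.5 -245.   138.8]
(197, 150) [29 31 32] [ 542.1 -270.2  246.2]
```

```bash
python3 - <<'E'
from h import *
p,d=r.snapshot('scene');P=pts('scene',d)
for u0,u1 in((174,188),(206,222)):
    for v in range(170,196,2):
        row=[(u,P[v,u].round(0).astype(int).tolist()) for u in range(u0,u1,3)];print(v,row)
E
```

```text
170 [(174, [489, -317, 172]), (177, [507, -312, 184]), (180, [510, -306, 184]), (183, [259, -280, 0]), (186, [260, -272, -1])]
172 [(174, [497, -318, 172]), (177, [505, -313, 177]), (180, [506, -307, 176]), (183, [274, -282, 5]), (186, [271, -274, 0])]
174 [(174, [497, -319, 168]), (177, [503, -314, 171]), (180, [508, -308, 172]), (183, [482, -300, 152]), (186, [278, -276, -1])]
176 [(174, [500, -320, 164]), (177, [504, -314, 166]), (180, [506, -308, 166]), (183, [486, -301, 150]), (186, [287, -277, -1])]
178 [(174, [284, -310, -2]), (177, [503, -315, 160]), (180, [500, -309, 156]), (183, [489, -302, 146]), (186, [376, -286, 59])]
180 [(174, [296, -312, 0]), (177, [499, -316, 152]), (180, [505, -310, 155]), (183, [492, -303, 144]), (186, [383, -287, 59])]
182 [(174, [307, -313, 1]), (177, [499, -316, 146]), (180, [504, -311, 149]), (183, [495, -304, 140]), (186, [392, -289, 59])]
184 [(174, [313, -315, -1]), (177, [497, -317, 140]), (180, [506, -311, 145]), (183, [497, -305, 136]), (186, [402, -290, 61])]
186 [(174, [319, -316, -2]), (177, [497, -318, 135]), (180, [503, -312, 138]), 
[... 1810 characters left out ...]
8, 59]), (212, [526, -247, 138]), (215, [527, -241, 137]), (218, [361, -204, 0]), (221, [360, -196, -3])]
188 [(206, [430, -247, 58]), (209, [436, -240, 61]), (212, [527, -248, 134]), (215, [525, -241, 130]), (218, [368, -206, 0]), (221, [371, -199, 0])]
190 [(206, [440, -249, 60]), (209, [443, -242, 61]), (212, [528, -248, 129]), (215, [376, -216, 1]), (218, [376, -208, -1]), (221, [379, -201, 0])]
192 [(206, [447, -250, 60]), (209, [446, -243, 57]), (212, [524, -248, 120]), (215, [385, -218, 2]), (218, [383, -210, -2]), (221, [387, -203, -1])]
194 [(206, [451, -252, 57]), (209, [458, -245, 61]), (212, [459, -238, 60]), (215, [389, -220, -1]), (218, [392, -212, -1]), (221, [394, -204, -1])]
```

Depth puts the fingertips at z ≈ 122, although the reported TCP height is 75. So the reported TCP is about 40–45 mm too low along the tool axis. I'll go by the pictures and go down further.

move_arm(deltas=[[[12, 0, 0], 0], [[22, 0, 0], 0], [[30, 0, 0], 0], [[36, 0, 0], 0], [[36, 0, 0], 0], [[36, 0, 0], 0]])

```text
time: 3.35
tool_pos: [505.4, -276.3, 39.7]
tcp_rot: [-124.7, 89.9, 34.9]
ft_force: [0.5, -0.1, 0.4]
finger_gap: 59.9
```

```bash
python3 - <<'E'
from h import *
go([505,-276,30],69.2)
p,d=r.snapshot('scene');P=pts('scene',d)
for u0,u1 in((178,188),(206,220)):
    for v in range(190,214,2):
        print(v,[(u,P[v,u].round(0).astype(int).tolist()) for u in range(u0,u1,3)])
cv2.imwrite('pics/dn2.png',cv2.resize(p[130:250,120:280][:,:,::-1],(640,480),interpolation=2))
E
```

```text
t 3.35 tcp [ 505.4 -276.3   39.7] down [ 0.001  0.001 -1.   ] jaw -110.4 shift [ 9.7 -0.1  0.5] turn 0.4 F [ 0.5 -0.1  0.4] gap 59.9 q6 76.6
190 [(178, [503, -318, 128]), (181, [505, -312, 128]), (184, [498, -305, 120]), (187, [425, -292, 60])]
192 [(178, [495, -318, 116]), (181, [503, -312, 121]), (184, [500, -306, 117]), (187, [432, -294, 59])]
194 [(178, [356, -312, -2]), (181, [503, -313, 115]), (184, [500, -306, 111]), (187, [439, -295, 59])]
196 [(178, [366, -313, -1]), (181, [500, -314, 107]), (184, [505, -308, 110]), (187, [449, -297, 61])]
198 [(178, [373, -315, -2]), (181, [498, -314, 100]), (184, [505, -308, 104]), (187, [485, -300, 85])]
200 [(178, [381, -316, -2]), (181, [499, -315, 95]), (184, [503, -309, 97]), (187, [461, -299, 60])]
202 [(178, [392, -317, 1]), (181, [394, -310, 0]), (184, [506, -310, 94]), (187, [466, -301, 58])]
204 [(178, [396, -319, -2]), (181, [399, -311, -2]), (184, [406, -304, 2]), (187, [477, -302, 61])]
206 [(178, [408, -320, 1]), (181, [406, -313, -2]), (184, [410, -306, -1]), (187, [483, -303, 60])]
208 [(178, [413, -321, -1]), (181, [418, -
[... 1065 characters left out ...]
, 57]), (212, [527, -251, 94]), (215, [526, -244, 91]), (218, [422, -220, -2])]
204 [(206, [513, -263, 79]), (209, [494, -254, 61]), (212, [494, -247, 59]), (215, [528, -245, 87]), (218, [433, -222, 1])]
206 [(206, [512, -264, 73]), (209, [500, -255, 61]), (212, [500, -248, 58]), (215, [439, -231, 2]), (218, [438, -224, -1])]
208 [(206, [508, -264, 63]), (209, [506, -257, 59]), (212, [511, -250, 62]), (215, [454, -234, 9]), (218, [446, -226, -1])]
210 [(206, [513, -265, 62]), (209, [514, -258, 61]), (212, [515, -252, 59]), (215, [516, -245, 59]), (218, [453, -227, -1])]
212 [(206, [516, -266, 59]), (209, [521, -260, 61]), (212, [520, -253, 58]), (215, [523, -247, 59]), (218, [463, -230, 1])]
```

View pics/dn2.png

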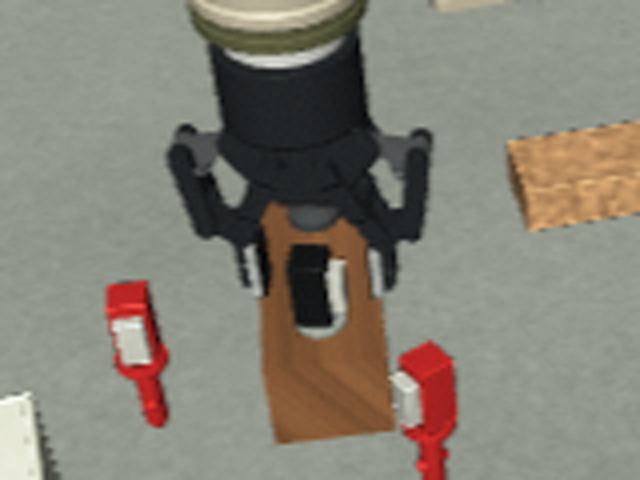

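The fingertips are now at about z 87 on both sides of the grip. I'll go down 10 more and close.

move_arm(deltas=[[[6, 0, 0], 0], [[10, 0, 0], 0], [[10, 0, 0], 0], [[10, 0, 0], 0]])

```text
time: 3.9
tool_pos: [505.5, -276.3, 29.8]
tcp_rot: [-136.2, 89.9, 23.4]
ft_force: [-0.4, -0.4, 1.2]
finger_gap: 59.9
```

move_arm(deltas=[[[0, 0, 0], 0], [[0, 0, 0], 0], [[0, 0, 0], 0], [[0, 0, 0], 0], [[0, 0, 0], 0], [[0, 0, 0], 0], [[0, 0, 0], 0], [[0, 0, 0], 0]], jaw=-1, squeeze=30)

```text
time: 4.9
tool_pos: [505.9, -276.9, 30.5]
tcp_rot: [-177.4, 89.9, -17.9]
ft_force: [-1.2, -2.2, 5.5]
finger_gap: 24.4
```

```bash
python3 - <<'E'
from h import *
go([505,-276,120],96.1)
p,d=r.snapshot('scene');P=pts('scene',d)
for u in (186,189,192,195,198,201,204,207,210):
    print(u,[(v,P[v,u].round(0).astype(int).tolist(),p[v,u].tolist()) for v in range(194,214,3)])
cv2.imwrite('pics/gr.png',cv2.resize(p[150:240,140:260][:,:,::-1],(800,600),interpolation=2))
E
```

```text
t 4.9 tcp [ 505.9 -276.9   30.5] down [ 0.002 -0.001 -1.   ] jaw -110.4 shift [-89.5  -0.6   1. ] turn -26.5 F [-1.2 -2.2  5.5] gap 24.4 q6 76.6
186 [(194, [509, -303, 117], [33, 35, 38]), (197, [448, -300, 58], [109, 75, 47]), (200, [461, -302, 60], [125, 85, 53]), (203, [472, -304, 61], [124, 84, 52]), (206, [483, -306, 60], [126, 85, 53]), (209, [491, -308, 58], [124, 84, 52]), (212, [502, -310, 59], [126, 84, 52])]
189 [(194, [512, -297, 118], [35, 36, 40]), (197, [507, -297, 105], [54, 57, 58]), (200, [505, -298, 95], [35, 37, 38]), (203, [503, -299, 85], [37, 39, 41]), (206, [505, -301, 78], [87, 62, 46]), (209, [492, -301, 57], [115, 76, 47]), (212, [505, -303, 60], [115, 77, 47])]
192 [(194, [502, -289, 108], [20, 21, 22]), (197, [512, -292, 108], [84, 87, 83]), (200, [511, -293, 99], [123, 125, 121]), (203, [511, -294, 90], [153, 158, 152]), (206, [509, -295, 80], [171, 176, 169]), (209, [496, -294, 59], [108, 83, 59]), (212, [505, -296, 58], [113, 75, 46])]
195 [(194, [508, -284, 111], [19, 21, 20]), (197, [516, -285, 110], [33, 33, 33]), (200, [516, -286, 101], [19, 20, 20
[... 860 characters left out ...]
 [125, 124, 117]), (206, [520, -269, 81], [123, 124, 115]), (209, [515, -270, 68], [32, 34, 34]), (212, [523, -272, 66], [160, 168, 159])]
207 [(194, [524, -260, 117], [35, 37, 39]), (197, [525, -261, 110], [47, 49, 51]), (200, [520, -261, 97], [117, 120, 115]), (203, [1206, -356, 688], [134, 138, 133]), (206, [521, -263, 80], [158, 162, 156]), (209, [524, -264, 74], [114, 112, 105]), (212, [520, -264, 62], [117, 82, 55])]
210 [(194, [523, -253, 115], [28, 30, 32]), (197, [514, -252, 99], [27, 30, 32]), (200, [521, -254, 96], [26, 30, 30]), (203, [520, -255, 86], [36, 38, 40]), (206, [520, -256, 78], [46, 42, 40]), (209, [513, -256, 62], [122, 80, 48]), (212, [520, -258, 59], [126, 84, 53])]
```

View pics/gr.png

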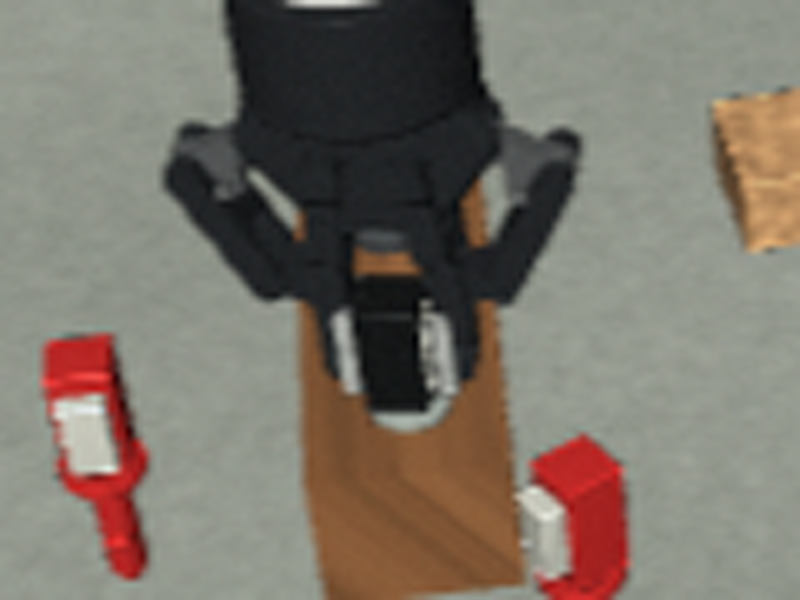

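The pin is gripped with the button in, and the fingertips sit just above the collar. Reported TCP z plus 29.5 gives the collar underside. Lifting.

move_arm(deltas=[[[-10, 0, 0], 0], [[-30, 0, 0], 0], [[-55, 0, 0], 0], [[-80, 0, 0], 0], [[-95, 0, 0], 0], [[-95, 0, 0], 0], [[-95, 0, 0], 0]])

```text
time: 5.82
tool_pos: [505.2, -276.5, 124.6]
tcp_rot: [-144.5, 90.0, 15.1]
ft_force: [0.3, 0.9, -1.7]
finger_gap: 24.3
```

```bash
python3 -c "
from h import *
go([544.6,60.1,125],96.1)
p,d=r.snapshot('scene');c=proj('scene',[506,-276,125]);print(c);x,y=int(c[0]),int(c[1])
cv2.imwrite('pics/li.png',cv2.resize(p[y-50:y+70,x-60:x+60][:,:,::-1],(600,600),interpolation=2))
"
```

```text
t 5.83 tcp [ 505.2 -276.5  124.6] down [ 0.001  0.    -1.   ] jaw -110.4 shift [-3.000e-01 -3.291e+02  8.070e+01] turn -26.5 F [ 0.3  0.9 -1.7] gap 24.3 q6 76.6
[197.47620674 187.89995851]
```

View pics/li.png

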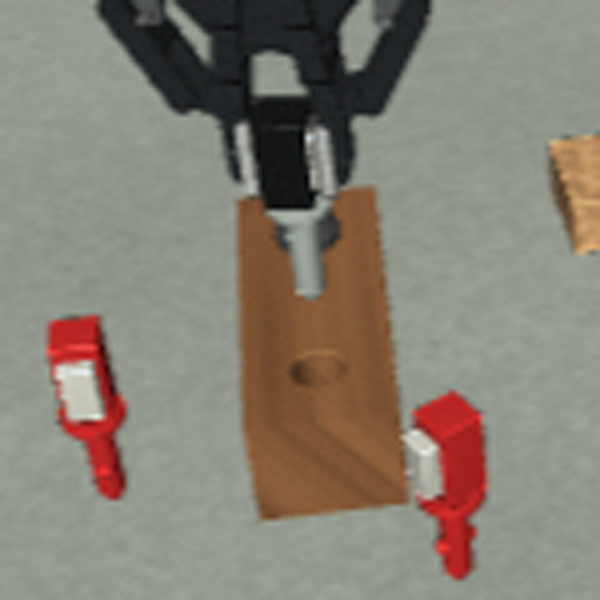

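Pin lifted upright, balls in, rack hole empty, drift untouched behind it. Carrying it to above the bar hole.

move_arm(deltas=[[[0, -20, 5], -2], [[0, -60, 15], -6], [[0, -105, 26], -10], [[0, -150, 37], -14], [[0, -195, 48], -18], [[0, -240, 59], -21], [[0, -280, 69], -24], [[0, -312, 77], -26.5], [[0, -329, 81], -26.5], [[0, -329, 81], -26.5], [[0, -329, 81], -26.5], [[0, -329, 81], -26.5]])

```text
time: 7.38
tool_pos: [544.0, 59.2, 124.3]
tcp_rot: [-96.9, 90.0, 89.1]
ft_force: [-0.3, 0.0, -1.3]
finger_gap: 24.5
```

```bash
python3 - <<'E'
from h import *
go([544.6,60.1,124.6],96.1)
c=proj('scene',[544.6,60.1,90]);x,y=int(c[0]),int(c[1]);print(c)
p,d=r.snapshot('scene');P=pts('scene',d);q,e=r.snapshot('top')
np.savez('hov.npz',p=p,d=d,q=q,e=e)
# shank points: z 85..140 close to pin
m=(np.hypot(P[...,0]-545,P[...,1]-60)<25)&(d>0)
for z in range(98,160,6):
    k=m&(abs(P[...,2]-z)<3)
    if k.sum(): print(z,k.sum(),P[k].mean(0).round(1),np.ptp(P[k][:,1]).round(1))
t=proj('top',[544.6,60.1,80])
a=cv2.resize(p[y-50:y+40,x-50:x+50],(600,540),interpolation=2);a=a[:,:480]
tx,ty=int(t[0]),int(t[1])
b=cv2.resize(q[ty-45:ty+45,tx-25:tx+28],(318,540),interpolation=2)
cv2.imwrite('pics/hov.png',np.hstack([a,b])[:,:,::-1]);print('crop0',x-50,y-50)
E
```

```text
t 7.38 tcp [544.   59.2 124.3] down [ 0.  0. -1.] jaw -84.0 shift [-0.3 -0.9 -0.7] turn -0.1 F [-0.3  0.  -1.3] gap 24.5 q6 84.9
[340.12141648 180.25783651]
104 1 [548.9  60.7 105.9] 0.0
110 10 [549.8  57.2 110.8] 11.1
116 12 [549.8  57.  116.5] 11.5
122 12 [549.8  57.  122.6] 10.4
128 10 [549.1  56.7 127.7] 11.1
134 12 [549.8  56.8 133.5] 10.1
140 16 [549.   57.8 139.7] 13.4
146 9 [550.4  55.9 146.1] 9.1
152 5 [555.7  53.9 154.6] 19.3
158 31 [555.3  57.5 158. ] 28.1
crop0 290 130
```

View pics/hov.png

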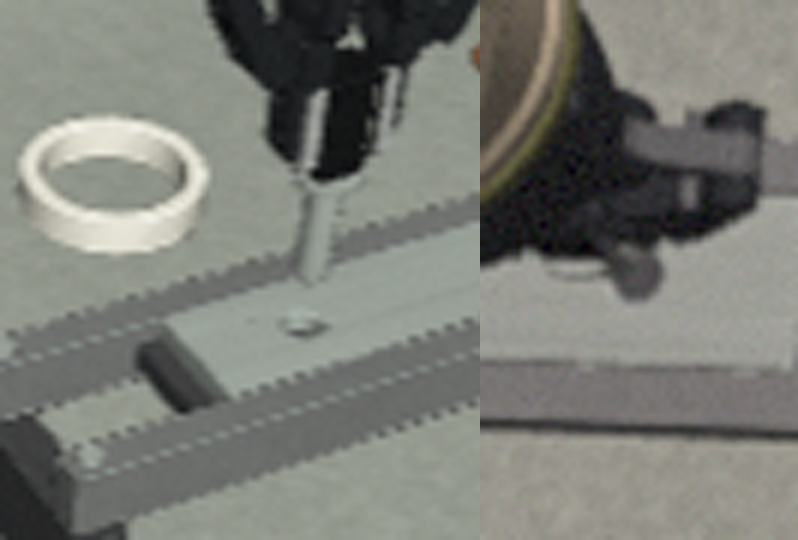

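The hover view shows the pin upright above the bar hole, which is at about (340.5,183.8) in the scene image; the tip is at (342,177). Comparing the two numerically.

```bash
python3 - <<'E'
from h import *
z=np.load('hov.npz');p,d=z['p'],z['d'];P=pts('scene',d)
print('hole scene->z80',plane('scene',340.5,183.6,80).round(1))
V,U=np.mgrid[:420,:560]
m=(np.hypot(P[...,0]-545,P[...,1]-60)<20)&(P[...,2]>102)&(P[...,2]<142)
for v in range(160,180):
    u=U[v][m[v]]
    if len(u): print(v,u.min(),u.max(),u.mean(),end=' | ')
print()
for q in [(544,59.2,106),(544,59.2,140),(544.6,60.1,106),(545.1,59.9,106),(545.1,59.9,140)]: print(q,proj('scene',q).round(1))
k=U[162:172][m[162:172]];print('p22')
# dark hole centroid in scene
g=p[176:192,330:352].astype(int).sum(2);print(g)
E
```

```text
hole scene->z80 [545.7  62.   80. ]
163 340 340 340.0 | 164 340 343 341.5 | 165 340 345 342.5 | 166 340 345 342.5 | 167 340 345 342.5 | 168 340 345 342.5 | 169 339 344 341.5 | 170 339 344 341.5 | 171 339 344 341.6 | 172 339 344 341.5 | 173 339 344 341.5 | 174 339 344 341.5 | 175 339 343 341.0 | 176 340 342 341.0 | 
(544, 59.2, 106) [340.5 174.9]
(544, 59.2, 140) [342.3 163.3]
(544.6, 60.1, 106) [341. 175.]
(545.1, 59.9, 106) [341.  175.1]
(545.1, 59.9, 140) [342.8 163.5]
p22
[[332 329 331 327 321 324 325 340 406 372 358 417 441 385 408 453 456 450
  452 459 463 467]
 [335 334 324 322 372 423 425 435 450 450 412 384 429 455 454 457 460 464
  468 466 458 458]
 [331 391 443 447 453 456 452 458 451 454 447 450 463 464 466 465 466 468
  461 461 458 456]
 [447 451 452 456 456 450 459 457 460 462 465 466 464 466 465 462 458 455
  458 462 463 462]
 [449 459 460 461 460 469 465 466 467 466 463 465 463 462 453 462 464 467
  466 460 466 466]
 [469 467 469 471 467 473 469 465 481 492 498 473 462 461 465 461 457 462
  463 467 466 465]
 [472 472 471 468 467 469 470 470 499 514 494 507 508 471 467 
[... 168 characters left out ...]
0 412 328 295 352 433 453 455
  452 457 463 463]
 [466 467 460 465 466 461 464 415 326 264 260 296 300 353 426 449 453 459
  470 473 465 466]
 [467 467 465 469 466 462 472 465 461 423 384 381 432 455 461 465 467 477
  474 470 472 470]
 [462 467 471 471 471 468 461 457 456 457 456 463 463 471 476 470 466 470
  473 475 476 471]
 [471 469 465 468 458 458 460 460 461 464 466 471 471 475 474 476 478 479
  471 467 472 460]
 [464 461 460 469 463 465 472 471 472 469 473 474 472 471 473 472 473 467
  456 417 379 351]
 [462 466 469 471 471 474 474 470 469 471 477 476 478 477 470 393 367 382
  348 321 320 320]
 [467 475 475 474 473 474 471 475 478 474 472 466 399 370 391 353 321 318
  320 325 323 323]]
```

move_arm(deltas=[[[0, -1.2, -0.7], 0], [[8, -1.2, -0.7], 0], [[16, -1.2, -0.7], 0], [[22, -1.2, -0.7], 0], [[25, -1.2, -0.7], 0], [[27, -1.2, -0.7], 0], [[27, -1.2, -0.7], 0]])

```text
time: 8.35
tool_pos: [544.6, 60.6, 97.4]
tcp_rot: [-110.8, 90.0, 75.2]
ft_force: [0.5, -0.2, -1.8]
finger_gap: 24.7
```

move_arm(deltas=[[[1, 0, 0], 0], [[2, 0, 0], 0], [[3, 0, 0], 0], [[4, 0, 0], 0], [[4, 0, 0], 0]])

```text
time: 8.98
tool_pos: [544.3, 60.4, 92.9]
tcp_rot: [-19.9, 90.0, 166.0]
ft_force: [-1.6, -1.9, -0.6]
finger_gap: 24.7
```

move_arm(deltas=[[[1, 0.4, 0.4], 0], [[2, 0.4, 0.4], 0], [[2.5, 0.4, 0.4], 0], [[2.5, 0.4, 0.4], 0]])

```text
time: 9.48
tool_pos: [544.0, 60.2, 90.5]
tcp_rot: [-55.6, 90.0, 130.4]
ft_force: [0.8, 1.2, -0.7]
finger_gap: 24.2
```

move_arm(deltas=[[[0.5, 0, 0], 0], [[1, 0, 0], 0], [[1, 0, 0], 0], [[1, 0, 0], 0]])

```text
time: 9.98
tool_pos: [544.3, 60.2, 90.4]
tcp_rot: [-108.1, 90.0, 77.9]
ft_force: [-3.2, -0.1, 6.9]
finger_gap: 24.5
```

Contact with the plate. Now I'll slide the bar along the track's +y under light pressure.

move_arm(deltas=[[[0.3, -1, 0.3], 0], [[0.3, -2, 0.3], 0], [[0.3, -3, 0.3], 0], [[0.3, -4, 0.3], 0], [[0.3, -5, 0.3], 0], [[0.3, -6, 0.3], 0], [[0.3, -7, 0.3], 0], [[0.3, -7, 0.3], 0]])

```text
time: 10.98
tool_pos: [543.5, 66.5, 90.4]
tcp_rot: [134.3, 89.9, -39.7]
ft_force: [-0.9, -5.3, 3.7]
finger_gap: 24.6
```

move_arm(deltas=[[[0.4, -1, 0], 0], [[0.4, -2, 0], 0], [[0.4, -3, 0], 0], [[0.8, -3.5, 0], 0], [[0.8, -3.5, 0], 0]])

```text
time: 11.6
tool_pos: [543.5, 68.9, 90.4]
tcp_rot: [114.2, 89.8, -59.8]
ft_force: [-4.4, -5.7, 7.5]
finger_gap: 24.5
```

move_arm(deltas=[[[0.3, -1, 0], 0], [[0.3, -2, 0], 0], [[0.3, -3, 0], 0], [[0.7, -3.5, 0], 0], [[0.7, -3.5, 0], 0]])

```text
time: 12.22
tool_pos: [543.2, 71.5, 90.3]
tcp_rot: [105.2, 89.8, -68.9]
ft_force: [-2.8, -6.3, 6.4]
finger_gap: 24.3
```

move_arm(deltas=[[[0.3, -1, 0.4], 0], [[0.3, -2, 0.4], 0], [[0.3, -3, 0.4], 0], [[0.7, -3.5, 0.4], 0], [[0.7, -3.5, 0.4], 0]])

```text
time: 12.85
tool_pos: [542.2, 75.2, 89.1]
tcp_rot: [100.4, 89.8, -73.6]
ft_force: [-0.6, -1.5, -2.0]
finger_gap: 24.2
```

move_arm(deltas=[[[0.3, -1, 0.3], 0], [[0.3, -2, 0.3], 0], [[0.3, -3, 0.3], 0], [[0.7, -3.5, 0.3], 0], [[0.7, -3.5, 0.3], 0]])

```text
time: 13.48
tool_pos: [541.6, 78.7, 88.4]
tcp_rot: [101.2, 89.8, -72.9]
ft_force: [0.6, -2.1, -1.1]
finger_gap: 24.4
```

The support has gone: the tip is entering the plate hole. Pressing down gently.

move_arm(deltas=[[[0.7, 0, 0], 0], [[1.4, 0, 0], 0], [[2, 0, 0], 0], [[2, 0, 0], 0]])

```text
time: 13.98
tool_pos: [541.6, 78.7, 86.3]
tcp_rot: [101.0, 89.8, -73.0]
ft_force: [0.3, -1.6, -1.0]
finger_gap: 24.7
```

move_arm(deltas=[[[0.7, 0, 0], 0], [[1.4, 0, 0], 0], [[2, 0, 0], 0], [[2, 0, 0], 0]])

```text
time: 14.48
tool_pos: [541.6, 78.7, 84.2]
tcp_rot: [99.6, 89.8, -74.5]
ft_force: [-0.3, -2.6, -1.1]
finger_gap: 24.4
```

move_arm(deltas=[[[0.8, 0, 0], 0], [[1.6, 0, 0], 0], [[2.4, 0, 0], 0], [[3, 0, 0], 0], [[3, 0, 0], 0]])

```text
time: 15.1
tool_pos: [541.5, 78.7, 81.1]
tcp_rot: [97.4, 89.8, -76.6]
ft_force: [1.1, -3.5, -1.2]
finger_gap: 24.5
```

move_arm(deltas=[[[1, 0.3, 0], 0], [[2, 0.4, 0], 0], [[3, 0.4, 0], 0], [[4, 0.4, 0], 0], [[5, 0.4, 0], 0], [[6, 0.4, 0], 0], [[6, 0.4, 0], 0]])

```text
time: 15.98
tool_pos: [541.4, 78.3, 75.0]
tcp_rot: [93.8, 89.8, -80.3]
ft_force: [0.8, -0.4, -1.9]
finger_gap: 24.3
```

move_arm(deltas=[[[1, 0, 0], 0], [[2, 0, 0], 0], [[3, 0, 0], 0], [[4, 0, 0], 0], [[5, 0, 0], 0], [[6, 0, 0], 0], [[6, 0, 0], 0]])

```text
time: 16.85
tool_pos: [541.3, 78.3, 68.8]
tcp_rot: [90.4, 89.8, -83.7]
ft_force: [-0.2, -0.0, -2.0]
finger_gap: 24.3
```

Sliding freely, with about 18 mm left.

move_arm(deltas=[[[1.2, 0, 0], 0], [[2.4, 0, 0], 0], [[3.6, 0, 0], 0], [[4.8, 0, 0], 0], [[6, 0, 0], 0], [[7.2, 0, 0], 0], [[8.4, 0, 0], 0], [[9.5, 0, 0], 0], [[9.5, 0, 0], 0]])

```text
time: 17.98
tool_pos: [541.3, 78.2, 59.2]
tcp_rot: [86.8, 89.8, -87.2]
ft_force: [-0.2, 0.1, -1.8]
finger_gap: 24.5
```

move_arm(deltas=[[[1, 0, 0], 0], [[2, 0, 0], 0], [[3, 0, 0], 0], [[4, 0, 0], 0], [[5, 0, 0], 0], [[6, 0, 0], 0], [[6, 0, 0], 0]])

```text
time: 18.85
tool_pos: [541.2, 78.2, 53.1]
tcp_rot: [84.2, 89.8, -89.8]
ft_force: [-0.3, -0.9, -1.4]
finger_gap: 24.8
```

move_arm(deltas=[[[0.5, 0, 0], 0], [[1, 0, 0], 0], [[1.5, 0, 0], 0], [[2, 0, 0], 0], [[2, 0, 0], 0]])

```text
time: 19.48
tool_pos: [541.2, 78.2, 51.0]
tcp_rot: [82.9, 89.8, -91.2]
ft_force: [-0.1, -0.3, -1.0]
finger_gap: 24.6
```

move_arm(deltas=[[[0.4, 0, 0], 0], [[0.8, 0, 0], 0], [[1.2, 0, 0], 0], [[1.2, 0, 0], 0]])

```text
time: 19.98
tool_pos: [541.4, 78.2, 50.5]
tcp_rot: [91.8, 89.8, -82.3]
ft_force: [-3.0, -1.2, 5.8]
finger_gap: 24.5
```

Collar contact at the expected height. Looking before I let go.

```bash
python3 - <<'E'
from h import *
p,d=r.snapshot('scene');c=proj('scene',[541,78,90]);x,y=int(c[0]),int(c[1])
cv2.imwrite('pics/home.png',cv2.resize(p[y-45:y+45,x-60:x+60][:,:,::-1],(800,600),interpolation=2))
E
```

```text
(no output)
```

View pics/home.png

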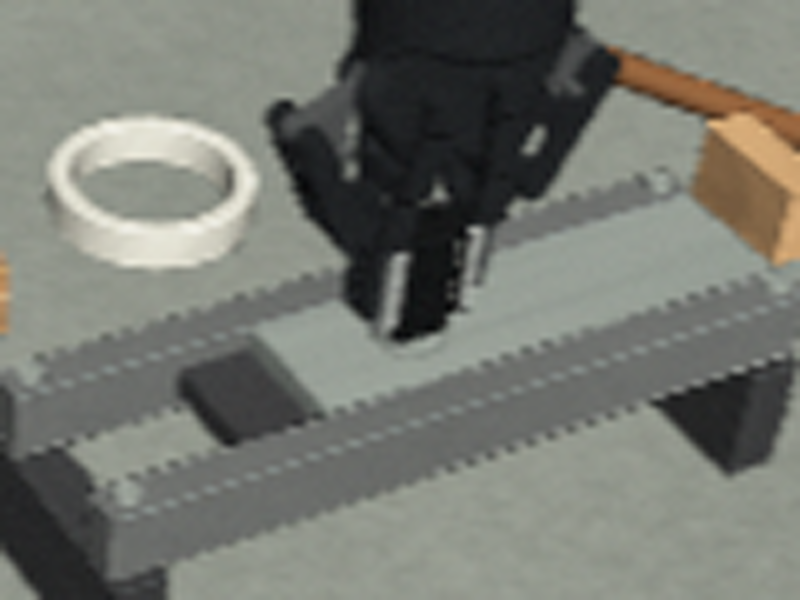

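The collar sits on the bar at about (415,345) in the crop. Releasing.

move_arm(deltas=[[[0.3, 0, 0], 0], [[0.3, 0, 0], 0], [[0.3, 0, 0], 0], [[0.3, 0, 0], 0], [[0.3, 0, 0], 0], [[0.3, 0, 0], 0]], jaw=0.4)

```text
time: 20.78
tool_pos: [541.4, 78.2, 50.2]
tcp_rot: [91.9, 89.8, -82.2]
ft_force: [-0.8, 0.0, -0.1]
finger_gap: 59.9
```

move_arm(deltas=[[[-10, 0, 0], 0], [[-30, 0, 0], 0], [[-60, 0, 0], 0], [[-90, 0, 0], 0], [[-120, 0, 0], 0], [[-130, 0, 0], 0], [[-130, 0, 0], 0], [[-130, 0, 0], 0]])

```text
time: 21.78
tool_pos: [540.5, 78.6, 178.6]
tcp_rot: [56.9, 89.8, -117.2]
ft_force: [0.3, -0.3, -0.1]
finger_gap: 59.7
```

```bash
python3 - <<'E'
from h import *
go([541,78,200],96.1)
p,d=r.snapshot('scene');P=pts('scene',d);c=proj('scene',[541,78,90]);x,y=int(c[0]),int(c[1])
near=(np.hypot(P[...,0]-541,P[...,1]-78)<28)&(P[...,2]<150)
print('pin top z',np.percentile(P[near][:,2],[90,97,99.5]).round(1))
V,U=np.mgrid[:420,:560];a=np.radians(6.08)
k=near&(P[...,2]>98)&(P[...,2]<126);t=(P[k][:,:2]-[541,78])@[-np.sin(a),np.cos(a)];print('extent along track y',np.percentile(t,[1,99]).round(1))
cv2.imwrite('pics/end.png',cv2.resize(p[y-45:y+45,x-60:x+60][:,:,::-1],(800,600),interpolation=2))
E
```

```text
t 21.77 tcp [540.5  78.6 178.6] down [-0.002 -0.004 -1.   ] jaw -84.1 shift [-21.4   0.7  -0.4] turn -0.2 F [ 0.3 -0.3 -0.1] gap 59.7 q6 87.1
pin top z [128.1 130.2 131. ]
extent along track y [-15.1  15.8]
```

View pics/end.png

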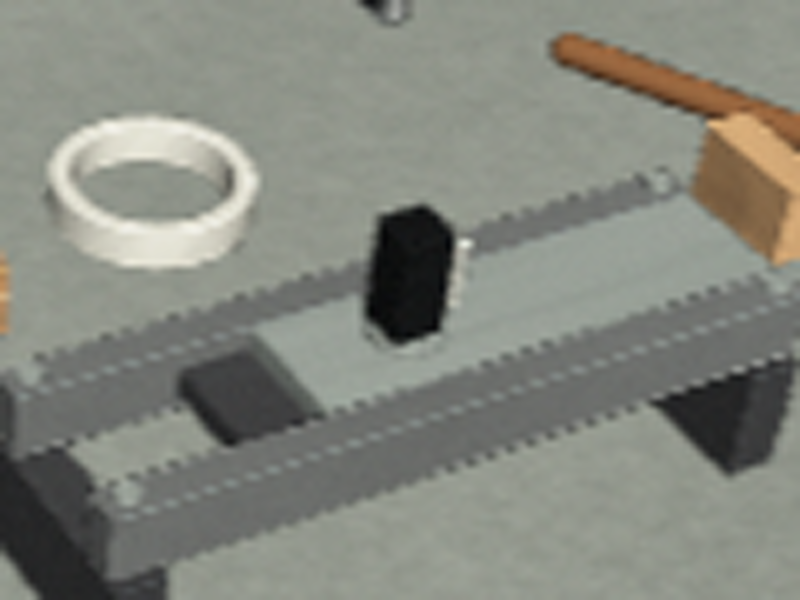

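The pin stands upright with its collar on the bar and its top at z ≈ 130, as expected. It measures about 31 mm over button and back, so the button is out.

```bash
python3 -c "
from bench import r
print(r.hand_in())"
```

```text
the job is handed in; nothing more can be done
None
```

The length stop should now be locked. The ball-lock pin is through the bar and the plate, its collar sits on the bar, and its button has sprung out. I handed the job in at about 22 s; no verdict came back.

**What I did:** I took the pin with the button squeezed in and put it through the bar's hole. I slid the bar about 18 mm along the track until the tip dropped into the plate's hole. It then went down freely until the collar touched, and only after that did I let go and back away. The wrist force readings between moves stayed under about 11 N in all while sliding, and the seating touch was about 6–7 N.

**Last checks:**
- **Seated:** the top of the pin is at z ≈ 130 mm, which is where it should be with the collar on the bar.
- **Button out:** the pin measures about 31 mm over button and back, against 30 mm when out. The balls themselves can't be seen.
- **Other items:** I never touched the drift or the glue bottle. I did not check them again in the final picture.

**Readings that disagreed:**
- **Reported tool height:** it was about 40–45 mm lower than the real fingertips in the depth pictures. I set heights by the pictures and by contact instead.
- **Finger opening:** it read about 24.5 mm with the button in, instead of the stated 26 mm.

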